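# Change the liner plate on the brick mould

### The arm

A 6-joint arm with a two-finger parallel gripper is mounted at the origin on the work surface. World frame = base frame: x ahead of the robot, y to its left, z up, the work surface at z = 0. Lengths are in mm, angles in rad, forces in N, time in s.
With the tool pointing down it reaches from about 275 to 750 mm from the base axis. Payload 10.2 kg.
Tool frame: the origin (TCP) lies midway between the tips of the shut fingers; the grasp point (between the pads) lies 19 mm behind it; z points along the fingers, y is the direction in which the jaws open and shut (so a half turn about z gives the same grasp; the last joint's range is limited). The gripper opens to 85 mm and grips with 20 to 120 N. Pads are 22 mm wide; open, the fingers measure 114 mm over their backs; the gripper's body (76 mm by 85 mm) begins 54 mm behind the grasp point. The pads swing forward as they close: fully open they stand 13 mm farther back than shut.
Start: joints at [1.101, 0.313, 1.498, -0, 1.331, -0.223], TCP at [128.271, 509.095, 231.294] pointing down, gripper open.
Joint ranges: [-2.94, 2.94], [-0.97, 2.17], [0.19, 2.56], [-1.23, 4.37], [0.02, 3.11], [-2.88, 2.88]. Speed limits (rad/s): [2.39, 2.39, 3.01, 3.14, 3.14, 3.14].

### API

Orientations are given as a unit quaternion [w, x, y, z].
In Python, from rig import sense, optics, ctrl gives the robot as it stands.
- The arm moves only by the tool play_rows, never from a script. Its argument "plan" is a list of rows, each a list of 7 numbers: the shift along the world's x, y, z in mm, then the turn, a rotation vector about the world's x, y, z in rad, then the opening, from -1 (shut) to 1 (fully open), so that 0 is half open. A call has 1 to 5 rows; each row shifts and turns the pose as measured when the row begins; what a row does not reach is not made up. A row lasts 1/12 s, in which the tool goes at most 41.7 mm and 7.16 degrees, less where a joint would pass 70% of its speed; a pose out of reach is approached as far as the arm can. A call is refused whole if a number of a shift passes 41.7 or a number of a turn 0.125, either way. A call with a gripper value outside its range is refused whole. The fingers move at their own pace and stop on an object; "grip_force" is the grip in N (left out, the last holds). Time passes only in rows, so rows that do not move let the fingers close. It gives the time, the measured TCP pose, the force and the opening at its end, in the units of the state.
- sense(): the state, without advancing time (a new reading comes with each control period).
- optics.capture(name): name is "scene" or "side" or "wrist"; returns a dict with "img" (400x640x3 uint8, blue, green, red), "fx", "fy", "cx", "cy" (pixels), "world_to_cam" (4x4, takes a point from world to camera coordinates). Camera axes: x right, y up, looking along -z (the intrinsics and any distortion apply to the point x, -y, -z); pixel columns grow to the right and rows downward; lengths in mm; the calibration is good to about 2 mm. A picture is of the moment at which its call begins. There is no depth.
- ctrl.finish_job(): hands the job in, once; it reports no verdict.
The state is a dict: "time_s": time; "joints": joint angles; "dq": joint speeds; "tau": joint torques, N m; "eef_pos": TCP position; "ee_rot": TCP orientation; "force": force on the tool from outside, world axes, zero at the start; "wrist_torque": the same for the moment, N m; "grip_width": opening from 0.0 (shut) to 1.0 (fully open).
Only numpy, scipy, OpenCV 4.12 (cv2) and the standard library are available. Lean on these libraries where they do the work, as an engineer would, in place of code of your own. Each camera call takes 0.05 s, during which the arm holds its last target. There are 200 camera calls.

### The job

The brown worn liner plate sits on the two pins of the sloping mould bed: lift it off and lay it down, not drop it, flat and grip upwards inside the red tray. Then take the bright new liner plate with the yellow grip from its dark board and push it by its two holes onto both pins at once until it lies fully home on the bed, grip outwards, and let go. Leave the brick, bottle, tin, hammer and trowel where they are.

Things in the scene. Friction and masses are not known exactly. Their poses are not given: they have to be found in the camera images.
- bed: Green sloping bed, 160 mm (x, up the slope) by 210 mm (y, level), fixed for the run; it faces the robot and slopes 35 degrees from level. Origin: centre of its upper surface, 125 mm above the table; z points square out of the surface, towards the robot and up. Two fixed pins stand on it along z at x = 0, y = -50 and +50 mm. A frame and a base plate 200 by 210 mm are below.
- pin0_tip (a point): Tip of the steel pin at y = -50 mm of the bed, 34 mm out from the bed surface. The pin is 16 mm thick for its first 24 mm, then tapers to 6 mm at the tip.
- pin1_tip (a point): Tip of the other, equal pin at y = +50 mm of the bed.
- worn_plate: Loose rusty brown plate, 80 mm (x) by 160 mm (y) by 10 mm, 0.3 to 0.56 kg, home on the bed at the start. Origin: centre of its underside; z out of the grip side. Two 19 mm through holes at x = 0, y = -50 and +50 mm. A solid black grip block on its middle, 24 mm along x, 56 mm along y, z = 10 to 52 mm. Same after a half turn about z.
- new_plate: New bright aluminium liner plate with a yellow grip block; the same shape, sizes, axes and mass range as the worn plate. At the start it lies flat, grip up, on the dark board.
- board: Dark brown film-faced plywood board, 200 mm (x) by 130 mm (y) by 18 mm thick, fixed, flat on the table, left or right of the bed. Origin at the centre of its underside.
- tray: Red open steel tray for scrap, fixed, outside 220 mm (x) by 160 mm (y) by 30 mm high, walls and floor 5 mm, empty; on the other side from the board. Origin at the centre of its underside. The plate fits lying with its 160 mm length along the tray's x.
- brick: Clay brick 110 mm (x) by 240 mm (y) by 88 mm high with two round cores, 4 kg, loose, between robot and bed. Bystander. Origin at the underside's centre.
- oil_bottle: White plastic bottle with red cap, 64 mm wide, 190 mm high, standing. Bystander. Origin at the underside's centre.
- grease_tin: Blue tin, 84 mm wide, 100 mm high, standing. Bystander. Origin at the underside's centre.
- hammer: Hammer with wooden handle, about 260 mm long, lying on the table. Bystander.
- trowel: Flat hand trowel, wooden handle, about 280 mm long, lying on the table. Bystander.

How it is judged (in metres and radians):
On the way, in this order (a step that is already met when the one before it is completed fails the run):
1. the worn plate is lifted clear of both pins in the gripper (z of worn_plate in the frame of bed above 0.036 m and contact force between worn_plate and the fingers above 1 N), for 0.1 s.
2. the worn plate is lowered into the tray in the gripper, its underside within 20 mm of the tray floor (x of worn_plate in the frame of tray between -0.068 and 0.068 m and y of worn_plate in the frame of tray between -0.045 and 0.045 m and z of worn_plate in the frame of tray below 0.025 m and contact force between worn_plate and the fingers above 1 N), for 0.05 s.
3. the new plate is pushed onto both pins in the gripper, at least to within 10 mm of the bed (x of new_plate in the frame of bed between -0.004 and 0.004 m and y of new_plate in the frame of bed between -0.004 and 0.004 m and angle between the z axis of new_plate and the z axis of bed, either way round below 0.06 rad and angle between the y axis of new_plate and the y axis of bed, either way round below 0.08 rad and z of new_plate in the frame of bed below 0.01 m and contact force between new_plate and the fingers above 1 N), for 0.05 s.
At the end, for the whole second after the job is handed in: The new plate is on both pins, grip outwards, its underside within 3 mm of the bed surface, centred within 4 mm and parallel within 3.4 degrees; the worn plate lies flat and grip up on the tray floor (underside within 4 mm of it, inside the walls); both are released and at rest (x of new_plate in the frame of bed between -0.004 and 0.004 m and y of new_plate in the frame of bed between -0.004 and 0.004 m and angle between the z axis of new_plate and the z axis of bed, either way round below 0.06 rad and angle between the y axis of new_plate and the y axis of bed, either way round below 0.08 rad and z of new_plate in the frame of bed between -0.003 and 0.003 m and x of worn_plate in the frame of tray between -0.068 and 0.068 m and y of worn_plate in the frame of tray between -0.045 and 0.045 m and z of worn_plate in the frame of tray between 0 and 0.009 m and angle between the z axis of worn_plate and the z axis of tray, either way round below 0.06 rad and linear speed of each of new_plate, worn_plate below 0.02 m/s); the robot touches nothing.
It fails at once if the brick, bottle, tin, hammer or trowel is moved by more than 25 mm (distance of any of brick, oil_bottle, grease_tin, hammer, trowel from where it was at the start of the episode above 0.025 m).
It also fails if it takes over 59 s, if anything falls off the work surface, if the arm or the gripper's body presses on something with over 40 N, if the wrist force passes 120 N, or if a joint passes its speed limit or range.

## Working session

There is one attempt and no reset: what is moved stays moved. The work goes in short steps, Python scripts to look and compute and a tool call to move; the robot and the scene stay as the last step left them, time stands still between calls to the robot, and variables do not carry over. Pictures are saved under pics/ and viewed, about 8 in all and at most 12, crops included, and the job is handed in when it is done.

Besides the shell and the picture viewer there is one more tool, called after ">>>" by a JSON object that holds its "name" and its "arguments", one argument or row to a line. play_rows: Moves the arm, as the interface text tells. Its arguments: {"type":"object","properties":{"plan":{"type":"array"},"grip_force":{"type":"number"}},"required":["plan"]}

```bash
mkdir -p pics; ls
cat > h.py <<'E'
import numpy as np, cv2
from rig import sense, optics, ctrl
def cap(n):
    return optics.capture(n)
def ray(c,u,v):
    R=c["world_to_cam"][:3,:3];t=c["world_to_cam"][:3,3]
    d=R.T@np.array([(u-c["cx"])/c["fx"],-(v-c["cy"])/c["fy"],-1.]); return -R.T@t,d/np.linalg.norm(d)
def onz(c,u,v,z):
    o,d=ray(c,u,v); return o+d*(z-o[2])/d[2]
def proj(c,p):
    W=np.array(c["world_to_cam"]);q=W[:3,:3]@np.array(p)+W[:3,3]
    return c["cx"]+c["fx"]*q[0]/-q[2], c["cy"]-c["fy"]*q[1]/-q[2]
E
python3 - <<'E'
from h import *
print(sense())
for n in("scene","side","wrist"):
    c=cap(n); c={k:(np.array(v) if k in("img","world_to_cam") else v) for k,v in c.items()}
    print(n,{k:v for k,v in c.items() if k!="img"}, (-c["world_to_cam"][:3,:3].T@c["world_to_cam"][:3,3]).round())
    cv2.imwrite(f"pics/{n}0.png",c["img"]); np.savez(f"pics/{n}0.npz",**c)
a=[cv2.imread(f"pics/{n}0.png") for n in("scene","side")]
E
```

```text
pics
{'time_s': 0.0, 'joints': array([ 1.10062622e+00,  3.13434881e-01,  1.49839443e+00, -1.78943486e-05,
        1.33095631e+00, -2.23396693e-01]), 'dq': array([-0.00039949,  0.00041783,  0.00068231, -0.00232106,  0.00104198,
       -0.00179061]), 'tau': array([-9.43286723e-04, -4.12266970e+01, -2.59747928e+01, -2.65078643e-04,
        4.11869172e-03, -4.58131538e-06]), 'eef_pos': array([128.15214106, 508.88028001, 230.75885142]), 'ee_rot': array([-1.94557595e-04,  1.23071729e-01,  9.92397599e-01, -5.63930417e-04]), 'force': array([-0.27237786, -0.35674151,  0.19897468]), 'wrist_torque': array([-0.02782784,  0.0145684 ,  0.01643633]), 'grip_width': 1.004168215150946}
scene {'fx': 392.1520939924067, 'fy': 392.1520939924067, 'cx': 316.0686245235982, 'cy': 196.83926713991784, 'world_to_cam': array([[ 1.92002760e-01,  9.81361624e-01,  8.01890931e-03,
        -1.22840346e+02],
       [-8.25426200e-01,  1.57063503e-01,  5.42220107e-01,
         4.00522769e+02],
       [ 5.30854527e-01, -1.10726775e-01,  8.40198222e-01,
        -1.49342608e+03],
       [ 0.00000000e+00,  0.00000000e+00,  0
[... 332 characters left out ...]
      -1.00197706e+02],
       [-6.25058338e-02,  8.46738476e-01,  5.28324686e-01,
        -1.67093730e+03],
       [ 0.00000000e+00,  0.00000000e+00,  0.00000000e+00,
         1.00000000e+00]])} [ 426. 1400.  969.]
wrist {'fx': 309.32997906715525, 'fy': 309.32997906715525, 'cx': 320.0001865698461, 'cy': 201.09393581845652, 'world_to_cam': array([[ 2.43196943e-01,  9.69975780e-01, -1.49408204e-03,
        -5.23913469e+02],
       [-9.24917388e-01,  2.31435117e-01, -3.01605060e-01,
         3.86318089e+01],
       [-2.92203821e-01,  7.47313311e-02,  9.53431778e-01,
        -3.80301480e+02],
       [ 0.00000000e+00,  0.00000000e+00,  0.00000000e+00,
         1.00000000e+00]])} [ 52. 528. 373.]
```

View pics/scene0.png

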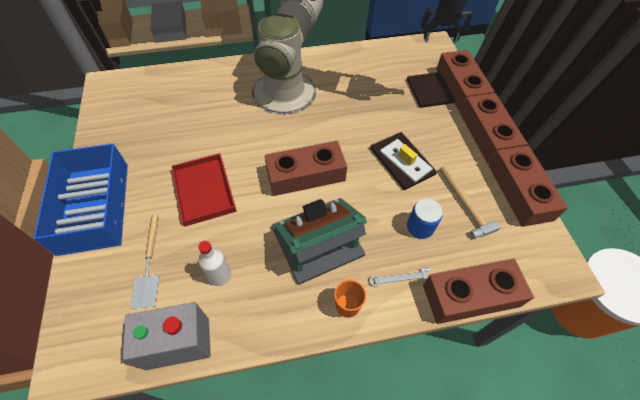

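View pics/side0.png

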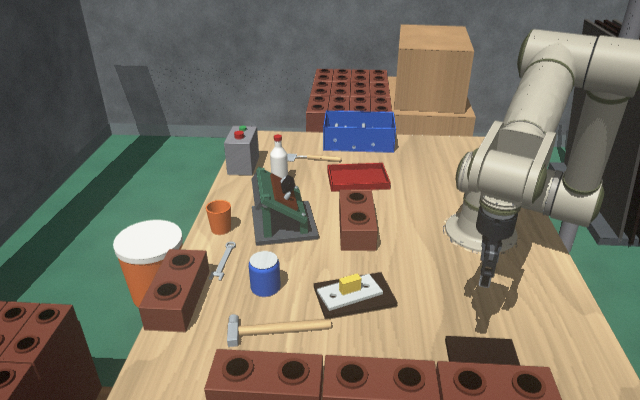

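The scene view shows the tray at (203,188), the bed at (320,235), the new plate at (402,155) and the brick at (306,167). In the side view the bed is at (280,205) and the new plate at (350,292). Next I'll measure with masks and zoom in on the bed.

Run:
```python
from h import *
C={n:dict(np.load(f"pics/{n}0.npz")) for n in("scene","side")}
def blobs(c,lo,hi,amin,roi=None):
    hsv=cv2.cvtColor(c["img"],cv2.COLOR_BGR2HSV); m=cv2.inRange(hsv,lo,hi)
    if roi: z=np.zeros_like(m); x0,y0,x1,y1=roi; z[y0:y1,x0:x1]=m[y0:y1,x0:x1]; m=z
    ct,_=cv2.findContours(m,cv2.RETR_EXTERNAL,cv2.CHAIN_APPROX_NONE)
    return [k for k in ct if cv2.contourArea(k)>amin]
def rect(pts): 
    r=cv2.minAreaRect(np.float32(pts)); return np.round(r[0],1),np.round(r[1],1),round(r[2],1)
for n,rois in dict(scene=dict(tray=(165,145,245,230),yel=(360,125,440,190),plate=(360,125,440,190)),side=dict(tray=(320,155,400,195),yel=(310,265,400,320),plate=(310,265,400,320))).items():
    c=C[n]
    for k,lo,hi,z in(("tray",(0,120,40),(8,255,255),30),("yel",(18,120,60),(35,255,255),70),("plate",(0,0,120),(180,60,255),28)):
        for b in blobs(c,lo,hi,15,rois[k]):
            P=np.array([onz(c,u,v,z)[:2] for u,v in cv2.convexHull(b)[:,0].astype(float)])
            print(n,k,cv2.contourArea(b),rect(P))
a=cv2.resize(C["scene"]["img"][195:285,265:375],None,fx=3.6,fy=3.6,interpolation=cv2.INTER_CUBIC)
b=cv2.resize(C["side"]["img"][160:250,245:355],None,fx=3.6,fy=3.6,interpolation=cv2.INTER_CUBIC)
cv2.imwrite("pics/bed.png",np.hstack([a,b]))
```

```text
scene tray 3175.0 (array([ 409.2, -315.4]), array([237. , 160.5]), 8.5)
scene yel 214.5 (array([429.8, 334.9]), array([69.9, 53.2]), 27.8)
scene plate 629.0 (array([418.1, 343.1]), array([164.1,  83.6]), 27.8)
side tray 1597.5 (array([ 395.5, -272.9]), array([223.2, 236.4]), 7.9)
side yel 306.5 (array([417.6, 366.3]), array([56. , 76.6]), 2.1)
side plate 974.5 (array([417.3, 347.8]), array([164.3,  92.1]), 27.5)
```

View pics/bed.png

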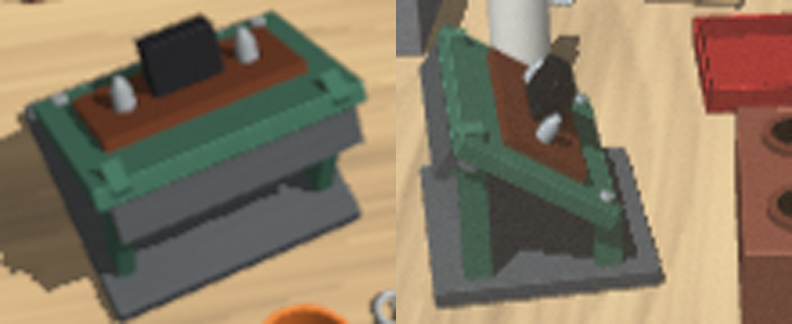

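View pics/wrist0.png

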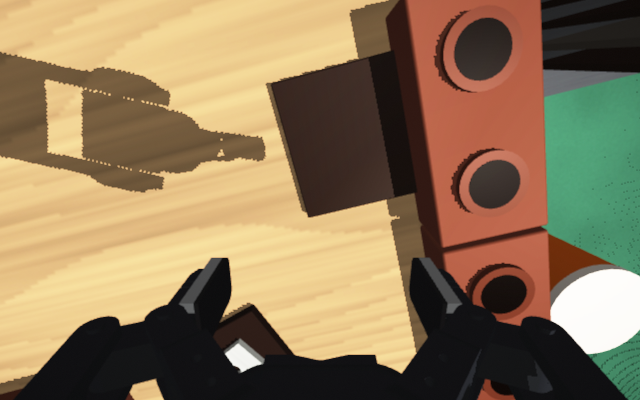

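The zoom shows pin tips at scene (298.3,215.8) and (333.1,202.8), and the +y pin at side (289.2,192.8). The worn grip stands out square to the slope. The wrist view only shows the board edge and the fingers. Now I'll work out the bed, tray and plate poses.

Run:
```python
from h import *
C={n:dict(np.load(f"pics/{n}0.npz")) for n in("scene","side")}
s=C["scene"];d=C["side"]
zt=125+34*np.cos(np.radians(35))
a=onz(s,298.3,215.8,zt);b=onz(s,333.1,202.8,zt);b2=onz(d,289.2,192.8,zt)
print("tips",a,b,b2,np.linalg.norm(a-b),"yaw",np.degrees(np.arctan2(-(b-a)[0],(b-a)[1])))
m=(a+b)/2
def hull(c,lo,hi,roi):
    hsv=cv2.cvtColor(c["img"],cv2.COLOR_BGR2HSV); mk=cv2.inRange(hsv,lo,hi); z=np.zeros_like(mk);x0,y0,x1,y1=roi;z[y0:y1,x0:x1]=mk[y0:y1,x0:x1]
    ct,_=cv2.findContours(z,cv2.RETR_EXTERNAL,cv2.CHAIN_APPROX_NONE); k=max(ct,key=cv2.contourArea); return cv2.convexHull(k)
def quad(c,z,*a):
    h=hull(c,*a); e=cv2.approxPolyN(h,4,ensure_convex=True)[0].astype(float)
    P=np.array([onz(c,u,v,z)[:2] for u,v in e]); print(e.tolist(),P.round().tolist(),"mean",P.mean(0).round(1)); return P
for nm,z,lo,hi,r1,r2 in(("tray",30,(0,120,40),(8,255,255),(165,145,245,230),(320,155,400,195)),("plate",28,(0,0,120),(180,60,255),(360,125,440,190),(310,265,400,320)),):
    print(nm); P=quad(s,z,lo,hi,r1);quad(d,z,lo,hi,r2)
    r=cv2.minAreaRect(np.float32(P)); print(cv2.boxPoints(r).round())
# green bed in side/scene
hs=cv2.cvtColor(s["img"],cv2.COLOR_BGR2HSV); print(hs[235,345],hs[225,335],hs[213,275])
# brick top
P=quad(s,88,(0,80,40),(12,255,255),(255,135,350,190))
```

```text
tips [636.40690518 -47.76915073 152.85116951] [614.37423978  49.94224314 152.85116951] [612.46957321  54.29446716 152.85116951] 100.16463865141469 yaw 12.706948348625358
tray
[[236.0, 211.0], [182.0, 226.0], [170.0, 165.0], [220.0, 153.0]] [[514.0, -219.0], [536.0, -378.0], [302.0, -413.0], [282.0, -252.0]] mean [ 408.7 -315.7]
[[395.0, 194.0], [331.0, 194.0], [326.0, 164.0], [382.0, 162.0]] [[266.0, -166.0], [492.0, -150.0], [523.0, -375.0], [304.0, -407.0]] mean [ 396.1 -274.5]
[[ 279. -253.]
 [ 302. -413.]
 [ 537. -380.]
 [ 514. -219.]]
plate
[[433.0, 168.0], [415.0, 181.0], [379.0, 150.0], [397.0, 138.0]] [[470.0, 418.0], [508.0, 344.0], [366.0, 267.0], [326.0, 342.0]] mean [417.6 342.6]
[[384.0, 293.0], [329.0, 310.0], [315.0, 289.0], [368.0, 273.0]] [[324.0, 351.0], [468.0, 426.0], [511.0, 348.0], [366.0, 271.0]] mean [417.4 348.8]
[[326. 342.]
 [366. 267.]
 [510. 343.]
 [470. 418.]]
[98 11 91] [76 94 92] [ 18  94 218]
[[351.0, 179.0], [273.0, 195.0], [263.0, 154.0], [338.0, 140.0]] [[504.0, 132.0], [517.0, -104.0], [361.0, -114.0], [348.0, 128.0]] mean [432.3  10.5]
```

```bash
cat >> h.py <<'E'
from scipy.spatial.transform import Rotation as Ro
def Rc(q): return Ro.from_quat([q[1],q[2],q[3],q[0]])
def bed(o=(644.4,5.4,125),yaw=12.7,t=35):
    R=(Ro.from_euler('z',yaw,degrees=True)*Ro.from_euler('y',-t,degrees=True)).as_matrix(); return np.array(o),R
def Rtool(y,z): y,z=np.array(y,float),np.array(z,float); return Ro.from_matrix(np.c_[np.cross(y,z),y,z])
def go(pos,R):
    s=sense(); d=np.array(pos)-s["eef_pos"]; r=(R*Rc(s["ee_rot"]).inv()).as_rotvec()
    n=int(np.ceil(max(np.linalg.norm(d)/41,np.linalg.norm(r)/.12)))
    print("t",round(s["time_s"],2),"pos",s["eef_pos"].round(1),"d",d.round(1),"r",r.round(4),"n",n,"row",(d/max(n,1)).round(1),(r/max(n,1)).round(4),"F",s["force"].round(1),"g",round(s["grip_width"],3)," j",s["joints"].round(2))
E
python3 - <<'E'
from h import *
o,B=bed(); go(o+160*B[:,2],Rtool(B[:,0],-B[:,2])); print(B)
E
```

```text
t 0.15 pos [128.2 508.9 230.9] d [ 426.7 -523.7   25.2] r [ 0.4487 -0.4605 -1.0664] n 17 row [ 25.1 -30.8   1.5] [ 0.0264 -0.0271 -0.0627] F [ 0.2 -0.5  0.5] g 0.998  j [ 1.1   0.31  1.5   0.    1.33 -0.22]
[[ 0.79911112 -0.2198462  -0.55954363]
 [ 0.18008747  0.97553454 -0.1260986 ]
 [ 0.57357644  0.          0.81915204]]
```

>>> {"name": "play_rows", "arguments": {
  "plan": [
    [25, -31, 14, 0.026, -0.027, -0.063, 1],
    [25, -31, 14, 0.026, -0.027, -0.063, 1],
    [25, -31, 14, 0.026, -0.027, -0.063, 1],
    [25, -31, 14, 0.026, -0.027, -0.063, 1],
    [25, -31, 14, 0.026, -0.027, -0.063, 1]
  ],
  "grip_force": 80
}}

```text
time_s: 0.57
eef_pos: [249.8, 354.0, 295.3]
ee_rot: [0.058, 0.278, 0.956, 0.07]
force: [1.1, 0.5, 0.0]
grip_width: 1.003
```

>>> {"name": "play_rows", "arguments": {
  "plan": [
    [25, -31, 0, 0.026, -0.027, -0.063, 1],
    [25, -31, 0, 0.026, -0.027, -0.063, 1],
    [25, -31, 0, 0.026, -0.027, -0.063, 1],
    [25, -31, 0, 0.026, -0.027, -0.063, 1],
    [25, -31, 0, 0.026, -0.027, -0.063, 1]
  ]
}}

```text
time_s: 0.98
eef_pos: [378.5, 191.2, 299.2]
ee_rot: [0.121, 0.427, 0.884, 0.145]
force: [1.5, 1.3, -0.5]
grip_width: 0.998
```

>>> {"name": "play_rows", "arguments": {
  "plan": [
    [25, -31, 0, 0.026, -0.027, -0.063, 1],
    [25, -31, 0, 0.026, -0.027, -0.063, 1],
    [25, -31, 0, 0.026, -0.027, -0.063, 1],
    [25, -31, 0, 0.026, -0.027, -0.063, 1],
    [0, 0, 0, 0, 0, 0, 1]
  ]
}}

```text
time_s: 1.4
eef_pos: [483.2, 54.5, 299.2]
ee_rot: [0.169, 0.542, 0.799, 0.199]
force: [-0.3, 0.0, -0.9]
grip_width: 0.999
```

Run:
```python
from h import *
o,B=bed(); go(o+160*B[:,2],Rtool(B[:,0],-B[:,2]))
```

```text
t 1.4 pos [483.2  54.5 299.2] d [ 71.6 -69.3 -43.2] r [ 0.0758 -0.0662 -0.1406] n 3 row [ 23.9 -23.1 -14.4] [ 0.0253 -0.0221 -0.0469] F [-0.3  0.  -0.9] g 0.999  j [-0.27 -0.09  1.87  0.33  0.93 -0.79]
```

>>> {"name": "play_rows", "arguments": {
  "plan": [
    [24, -23, -14, 0.025, -0.022, -0.047, 1],
    [24, -23, -14, 0.025, -0.022, -0.047, 1],
    [24, -23, -14, 0.025, -0.022, -0.047, 1],
    [0, 0, 0, 0, 0, 0, 1],
    [0, 0, 0, 0, 0, 0, 1]
  ]
}}

```text
time_s: 1.82
eef_pos: [558.0, -20.2, 254.9]
ee_rot: [0.189, 0.6, 0.741, 0.235]
force: [-0.5, 0.1, -0.8]
grip_width: 0.999
```

Run:
```python
from h import *
o,B=bed(); go(o+160*B[:,2],Rtool(B[:,0],-B[:,2]))
c=cap("wrist"); np.savez("pics/w1.npz",**c); im=c["img"].copy()
for y in(-50,50):
    u,v=proj(c,o+B@[0,y,34]); print(u,v); cv2.circle(im,(int(u),int(v)),3,(255,0,255),1)
for x in(-12,12):
  for y in(-28,28):
    u,v=proj(c,o+B@[x,y,52]); cv2.circle(im,(int(u),int(v)),3,(255,255,0),1)
for x in(-40,40):
  for y in(-80,80):
    u,v=proj(c,o+B@[x,y,10]); cv2.circle(im,(int(u),int(v)),3,(0,255,255),1)
cv2.imwrite("pics/w1.png",im)
```

```text
t 1.82 pos [558.  -20.2 254.9] d [-3.1  5.5  1.2] r [-0.0024  0.0024  0.012 ] n 1 row [-3.1  5.5  1.2] [-0.0024  0.0024  0.012 ] F [-0.5  0.1 -0.8] g 0.999  j [-0.41  0.1   1.83  0.5   0.76 -0.9 ]
320.333780640987 237.47123864814313
319.1902770781335 128.8666255424717
```

View pics/w1.png

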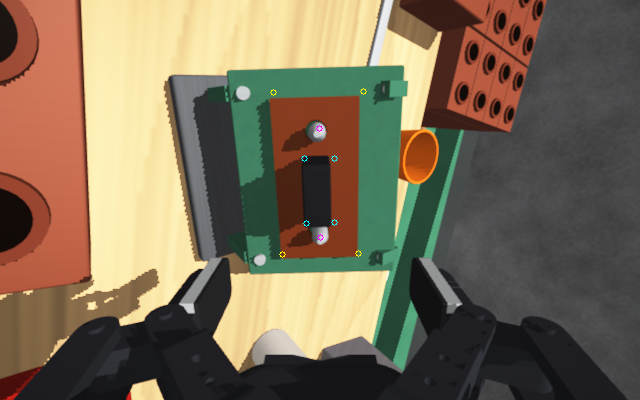

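The wrist view shows the predicted markers on the pins, grip and plate to within about 4 px: pins at (316,129) and (321,237), black grip from (303,157) to (329,227). I'll refine in the bed plane.

```bash
cat >> h.py <<'E'
def onbed(c,u,v,h,o,B):
    q,d=ray(c,u,v); q=B.T@(q-o); d=B.T@d; return q+d*(h-q[2])/d[2]
E
python3 - <<'E'
from h import *
c=dict(np.load("pics/w1.npz")); o,B=bed(); im=c["img"]; hsv=cv2.cvtColor(im,cv2.COLOR_BGR2HSV)
def f(lo,hi,h,roi):
    m=cv2.inRange(hsv,lo,hi); z=np.zeros_like(m);x0,y0,x1,y1=roi;z[y0:y1,x0:x1]=m[y0:y1,x0:x1]
    k=max(cv2.findContours(z,0,1)[0],key=cv2.contourArea); P=np.array([onbed(c,u,v,h,o,B)[:2] for u,v in k[:,0].astype(float)])
    r=cv2.minAreaRect(np.float32(P)); print(cv2.boundingRect(k),np.round(r[0],1),np.round(r[1],1),round(r[2],2))
f((2,120,40),(14,255,255),10,(255,80,375,270))
f((0,0,0),(180,255,48),52,(290,145,345,240))
for u,v in((316,128.5),(321,238)): print(onbed(c,u,v,34,o,B).round(1))
E
```

```text
(270, 96, 89, 162) [-3.2 -3.6] [ 80.1 159.2] 1.05
(301, 156, 30, 72) [-3.3 -0.7] [23.2 61.8] 0.97
[-2.7 50.3 34. ]
[  0.6 -50.6  34. ]
```

```bash
sed -i 's/o=(644.4,5.4,125),yaw=12.7/o=(641.7,3.2,125),yaw=14.0/' h.py
python3 - <<'E'
from h import *
o,B=bed(); go(o+70*B[:,2],Rtool(B[:,0],-B[:,2])); print(-53*B[:,2])
E
```

```text
t 1.87 pos [557.8 -20.  254.8] d [ 44.9  13.5 -72.5] r [-0.0022  0.0022  0.0343] n 3 row [ 15.    4.5 -24.2] [-0.0007  0.0007  0.0114] F [-0.5  0.3 -0.3] g 1.002  j [-0.4   0.09  1.83  0.5   0.76 -0.9 ]
[ 29.49655454   7.35431703 -43.41505835]
```

>>> {"name": "play_rows", "arguments": {
  "plan": [
    [11, 3.4, -18, -0.0006, 0.0006, 0.0085, 1],
    [11, 3.4, -18, -0.0006, 0.0006, 0.0085, 1],
    [11, 3.4, -18, -0.0006, 0.0006, 0.0085, 1],
    [12, 3.4, -18.5, -0.0006, 0.0006, 0.0085, 1],
    [0, 0, 0, 0, 0, 0, 1]
  ]
}}

```text
time_s: 2.28
eef_pos: [603.1, -1.6, 184.8]
ee_rot: [0.188, 0.583, 0.754, 0.238]
force: [-0.4, 0.6, -0.0]
grip_width: 1.0
```

Run:
```python
from h import *
o,B=bed(); go(o+17*B[:,2],Rtool(B[:,0],-B[:,2]))
```

```text
t 2.28 pos [603.1  -1.6 184.8] d [ 29.1   2.4 -45.9] r [ 0.0043  0.0063 -0.0087] n 2 row [ 14.5   1.2 -23. ] [ 0.0022  0.0032 -0.0044] F [-0.4  0.6 -0. ] g 1.0  j [-0.34  0.28  1.81  0.59  0.6  -1.01]
```

>>> {"name": "play_rows", "arguments": {
  "plan": [
    [7, 0.5, -11, 0.001, 0.0015, -0.002, 1],
    [7, 0.5, -11, 0.001, 0.0015, -0.002, 1],
    [7, 0.5, -11, 0.001, 0.0015, -0.002, 1],
    [6, 0.5, -9, 0.001, 0.0015, -0.002, 1],
    [0, 0, 0, 0, 0, 0, 1]
  ]
}}

```text
time_s: 2.7
eef_pos: [630.1, 4.7, 148.2]
ee_rot: [0.187, 0.583, 0.754, 0.239]
force: [-1.9, 0.6, -0.6]
grip_width: 1.006
```

Run:
```python
from h import *
o,B=bed(); go(o+17*B[:,2],Rtool(B[:,0],-B[:,2]))
c=cap("wrist");cv2.imwrite("pics/w2.png",c["img"])
```

```text
t 2.7 pos [630.1   4.7 148.2] d [ 2.2 -3.9 -9.2] r [ 0.0021  0.0062 -0.0082] n 1 row [ 2.2 -3.9 -9.2] [ 0.0021  0.0062 -0.0082] F [-1.9  0.6 -0.6] g 1.006  j [-0.31  0.38  1.77  0.64  0.53 -1.04]
```

View pics/w2.png

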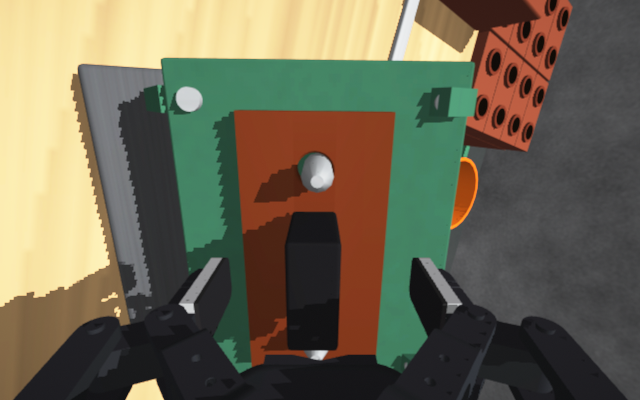

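Fingers straddle the block. The block centre is at about (313,295) and the fingers' midpoint is at x ≈ 322. I'll measure the block in the tool frame.

```bash
cat >> h.py <<'E'
def toolpt(c,u,v,depth):  # point on plane at tool z = depth (from TCP), tool coords
    s=sense(); R=Rc(s["ee_rot"]).as_matrix(); q,d=ray(c,u,v); q=R.T@(q-s["eef_pos"]); d=R.T@d
    return (q+d*(depth-q[2])/d[2]).round(1)
E
python3 - <<'E'
from h import *
c=cap("wrist"); o,B=bed()
s=sense(); zb=(B.T@(s["eef_pos"]-o)); print("tcp in bed",zb.round(1))
dt=-(52-zb[2])
for p in((286,242),(341,242),(287,349),(338,349)): print(toolpt(c,*p,dt))
dp=zb[2]-10
for p in((236,111),(394,112)): print("plate",toolpt(c,*p,dp))
print("tip",toolpt(c,317,181,zb[2]-34))
E
```

```text
tcp in bed [ 5.1  4.  26.4]
[ 22.7 -15.3 -25.6]
[ 22.7   7.5 -25.6]
[-32.2 -16.6 -25.6]
[-32.2   7.3 -25.6]
plate [ 74.  -42.9  16.4]
plate [73.6 35.3 16.4]
tip [44.3 -2.6 -7.6]
```

>>> {"name": "play_rows", "arguments": {
  "plan": [
    [0.5, -1.5, -3.3, 0.0007, 0.002, -0.0027, 1],
    [0.5, -1.5, -3.3, 0.0007, 0.002, -0.0027, 1],
    [0.5, -1, -2.5, 0.0007, 0.002, -0.0027, 1],
    [0, 0, 0, 0, 0, 0, 1]
  ]
}}

```text
time_s: 3.13
eef_pos: [631.5, -0.1, 142.8]
ee_rot: [0.188, 0.587, 0.751, 0.238]
force: [-0.5, 0.7, -0.4]
grip_width: 0.997
```

Run:
```python
from h import *
o,B=bed(); go(o+17*B[:,2],Rtool(B[:,0],-B[:,2]))
```

```text
t 3.13 pos [ 6.315e+02 -1.000e-01  1.428e+02] d [ 0.7  0.9 -3.9] r [0.0016 0.0053 0.0006] n 1 row [ 0.7  0.9 -3.9] [0.0016 0.0053 0.0006] F [-0.5  0.7 -0.4] g 0.997  j [-0.31  0.39  1.77  0.65  0.53 -1.05]
```

>>> {"name": "play_rows", "arguments": {
  "plan": [
    [0.7, 0.5, -4, 0.0016, 0.005, 0, 1],
    [0, 0, 0, 0, 0, 0, -1],
    [0, 0, 0, 0, 0, 0, -1],
    [0, 0, 0, 0, 0, 0, -1],
    [0, 0, 0, 0, 0, 0, -1]
  ]
}}

```text
time_s: 3.55
eef_pos: [632.2, 0.2, 138.5]
ee_rot: [0.185, 0.588, 0.751, 0.237]
force: [0.3, 0.5, -0.1]
grip_width: 0.453
```

>>> {"name": "play_rows", "arguments": {
  "plan": [
    [0, 0, 0, 0, 0, 0, -1],
    [0, 0, 0, 0, 0, 0, -1],
    [0, 0, 0, 0, 0, 0, -1]
  ]
}}

```text
time_s: 3.8
eef_pos: [632.9, 0.2, 139.6]
ee_rot: [0.186, 0.587, 0.751, 0.237]
force: [1.0, 0.1, -3.5]
grip_width: 0.268
```

Run:
```python
from h import *
o,B=bed(); go(o+17*B[:,2],Rtool(B[:,0],-B[:,2]))
s=sense();print("home ref",s["eef_pos"].tolist(),s["ee_rot"].tolist(),s["wrist_torque"])
c=cap("wrist"); np.savez("pics/w3.npz",**c)
k=c["img"][60:360,170:470]
cv2.imwrite("pics/w3.png",cv2.resize(k,None,fx=2,fy=2))
```

```text
t 3.8 pos [6.329e+02 2.000e-01 1.396e+02] d [-0.6  0.6 -0.6] r [0.     0.0018 0.0012] n 1 row [-0.6  0.6 -0.6] [0.     0.0018 0.0012] F [ 1.   0.1 -3.5] g 0.268  j [-0.31  0.4   1.77  0.65  0.52 -1.05]
home ref [632.8814355342711, 0.23387381781328226, 139.57066049601966] [0.1859650806041612, 0.5873806956361982, 0.7510302169183389, 0.23739107073648844] [-0.18522844  0.49472153 -0.09282183]
```

View pics/w3.png

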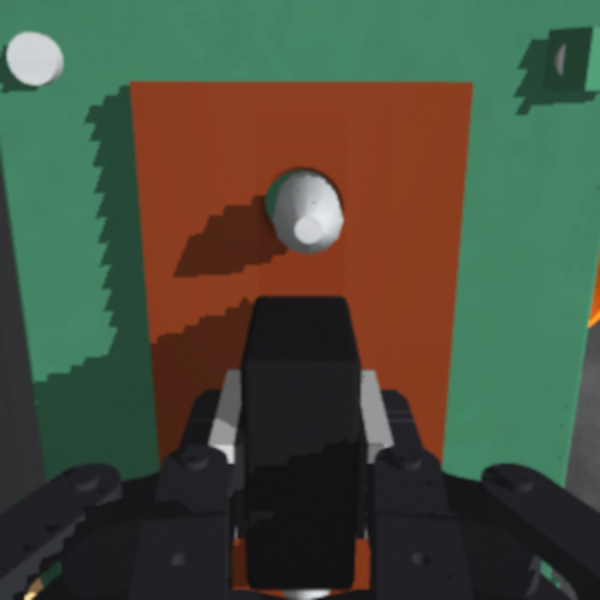

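Gripped at width 0.268 with small forces. The worn plate's upper corners are at (235.5,101) and (406,101), and the pin tip is at (324,174.5). The gap to the left of the pin shows the plate resting about 1.5 mm down-slope. Lifting square off the bed.

>>> {"name": "play_rows", "arguments": {
  "plan": [
    [-4.5, -1.1, 6.6, 0, 0, 0, -1],
    [-7.8, -1.9, 11.5, 0, 0, 0, -1],
    [-7.8, -1.9, 11.5, 0, 0, 0, -1],
    [-7.8, -1.9, 11.5, 0, 0, 0, -1],
    [-7.8, -1.9, 11.5, 0, 0, 0, -1]
  ]
}}

```text
time_s: 4.27
eef_pos: [594.4, -7.4, 187.9]
ee_rot: [0.181, 0.588, 0.752, 0.236]
force: [0.0, 0.0, -5.0]
grip_width: 0.267
```

>>> {"name": "play_rows", "arguments": {
  "plan": [
    [-7.8, -1.9, 11.5, 0, 0, 0, -1],
    [-7.8, -1.9, 11.5, 0, 0, 0, -1],
    [-7.8, -1.9, 11.5, 0, 0, 0, -1],
    [0, 0, 15, 0, 0, 0, -1],
    [0, 0, 0, 0, 0, 0, -1]
  ]
}}

```text
time_s: 4.68
eef_pos: [564.2, -12.4, 234.3]
ee_rot: [0.174, 0.59, 0.754, 0.232]
force: [1.1, -1.3, -3.9]
grip_width: 0.266
```

Run:
```python
from h import *
o,B=bed(); s=sense(); print((B.T@(s["eef_pos"]-o)).round(1))
go([402,-315,120],Rtool([np.cos(np.radians(-81.9)),np.sin(np.radians(-81.9)),0],[0,0,-1]))
c=cap("wrist"); np.savez("pics/w4.npz",**c); hsv=cv2.cvtColor(c["img"],cv2.COLOR_BGR2HSV)
m=cv2.inRange(hsv,(2,120,40),(14,255,255)); print(cv2.boundingRect(m[60:240,200:440]))
```

```text
[ -1.9   3.6 134.8]
t 4.68 pos [564.2 -12.4 234.3] d [-162.2 -302.6 -114.3] r [ 0.3589  0.5561 -1.6192] n 15 row [-10.8 -20.2  -7.6] [ 0.0239  0.0371 -0.1079] F [ 1.1 -1.3 -3.9] g 0.266  j [-0.39  0.14  1.82  0.51  0.76 -0.94]
(35, 41, 205, 139)
```

>>> {"name": "play_rows", "arguments": {
  "plan": [
    [-16, -14, 3, 0.024, 0.037, -0.108, -1],
    [-16, -16, 3, 0.024, 0.037, -0.108, -1],
    [-16, -16, 3, 0.024, 0.037, -0.108, -1],
    [-16, -16, 0, 0.024, 0.037, -0.108, -1],
    [-16, -16, 0, 0.024, 0.037, -0.108, -1]
  ]
}}

```text
time_s: 5.15
eef_pos: [477.5, -88.9, 231.4]
ee_rot: [0.113, 0.804, 0.561, 0.162]
force: [0.3, -0.8, -5.2]
grip_width: 0.268
```

>>> {"name": "play_rows", "arguments": {
  "plan": [
    [-16, -16, 0, 0.024, 0.037, -0.108, -1],
    [-16, -16, 0, 0.024, 0.037, -0.108, -1],
    [-6, -24, 0, 0.024, 0.037, -0.108, -1],
    [-6, -24, 0, 0.024, 0.037, -0.108, -1],
    [-6, -24, 0, 0.024, 0.037, -0.108, -1]
  ]
}}

```text
time_s: 5.57
eef_pos: [420.2, -192.4, 223.4]
ee_rot: [0.042, 0.946, 0.313, 0.079]
force: [0.6, 0.1, -4.8]
grip_width: 0.271
```

>>> {"name": "play_rows", "arguments": {
  "plan": [
    [-6, -24, 0, 0.024, 0.037, -0.108, -1],
    [-6, -24, 0, 0.024, 0.037, -0.108, -1],
    [-6, -24, 0, 0.024, 0.037, -0.108, -1],
    [-6, -24, 0, 0.024, 0.037, -0.108, -1],
    [0, 0, 0, 0, 0, 0, -1]
  ]
}}

```text
time_s: 5.98
eef_pos: [393.0, -293.7, 214.9]
ee_rot: [-0.019, 0.996, 0.088, 0.007]
force: [-0.6, 0.7, -6.1]
grip_width: 0.27
```

Run:
```python
from h import *
go([402,-315,120],Rtool([np.cos(np.radians(-81.9)),np.sin(np.radians(-81.9)),0],[0,0,-1]))
```

```text
t 5.98 pos [ 393.  -293.7  214.9] d [  9.  -21.3 -94.9] r [-0.0396  0.0119 -0.0345] n 3 row [  3.   -7.1 -31.6] [-0.0132  0.004  -0.0115] F [-0.6  0.7 -6.1] g 0.27  j [-0.9   0.26  1.61  0.03  1.29  0.49]
```

>>> {"name": "play_rows", "arguments": {
  "plan": [
    [2.5, -5.5, -20, -0.01, 0.003, -0.009, -1],
    [2.5, -5.5, -25, -0.01, 0.003, -0.009, -1],
    [2.5, -5.5, -25, -0.01, 0.003, -0.009, -1],
    [1.5, -5, -25, -0.01, 0.003, -0.009, -1],
    [0, 0, 0, 0, 0, 0, -1]
  ]
}}

```text
time_s: 6.4
eef_pos: [401.4, -314.4, 109.3]
ee_rot: [-0.003, 0.998, 0.071, -0.001]
force: [-1.0, 0.2, -6.2]
grip_width: 0.269
```

Run:
```python
from h import *
go([402,-315,40],Rtool([np.cos(np.radians(-81.9)),np.sin(np.radians(-81.9)),0],[0,0,-1]))
a=cap("scene")["img"]; b=cap("wrist"); np.savez("pics/w5.npz",**b)
cv2.imwrite("pics/tray1.png",np.hstack([cv2.resize(a[110:270,130:290],(400,400)),cv2.resize(b["img"],(400,250))[0:250].repeat(1,0) if 0 else cv2.copyMakeBorder(cv2.resize(b["img"],(400,250)),0,150,0,0,0)]))
```

```text
t 6.4 pos [ 401.4 -314.4  109.3] d [  0.6  -0.6 -69.3] r [-0.0062 -0.0019  0.0001] n 2 row [  0.3  -0.3 -34.6] [-0.0031 -0.001   0.    ] F [-1.   0.2 -6.2] g 0.269  j [-0.9   0.42  1.7   0.    1.04  0.53]
```

View pics/tray1.png

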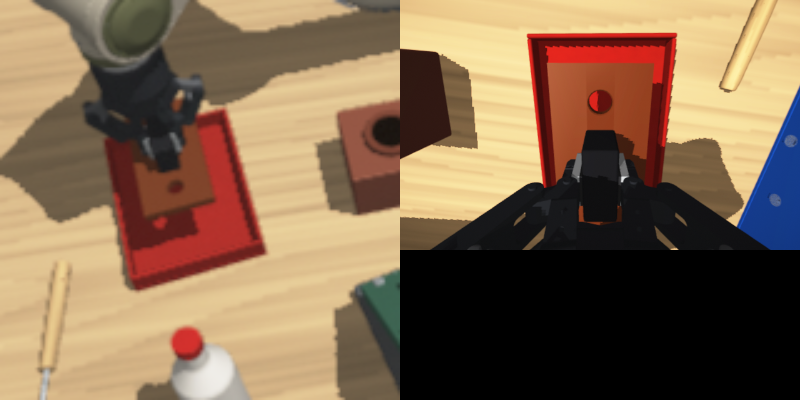

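The plate is centred over the tray and parallel to it. Lowering.

>>> {"name": "play_rows", "arguments": {
  "plan": [
    [0, 0, -15, -0.002, -0.001, 0, -1],
    [0, 0, -20, -0.002, -0.001, 0, -1],
    [0, 0, -18, -0.002, -0.001, 0, -1],
    [0, 0, -10, 0, 0, 0, -1],
    [0, 0, -4, 0, 0, 0, -1]
  ]
}}

```text
time_s: 6.92
eef_pos: [406.4, -317.7, 53.2]
ee_rot: [0.008, 0.997, 0.073, 0.008]
force: [-0.2, 0.6, -5.1]
grip_width: 0.268
```

>>> {"name": "play_rows", "arguments": {
  "plan": [
    [0, 0, -4, 0, 0, 0, -1],
    [0, 0, -3, 0, 0, 0, -1],
    [0, 0, -2, 0, 0, 0, -1]
  ]
}}

```text
time_s: 7.17
eef_pos: [407.6, -318.6, 46.3]
ee_rot: [0.009, 0.997, 0.074, 0.009]
force: [-0.4, -0.3, -4.9]
grip_width: 0.271
```

Run:
```python
from h import *
go([402,-315,22],Rtool([np.cos(np.radians(-81.9)),np.sin(np.radians(-81.9)),0],[0,0,-1]))
```

```text
t 7.17 pos [ 407.6 -318.6   46.3] d [ -5.6   3.6 -24.3] r [ 0.0172  0.0195 -0.0059] n 1 row [ -5.6   3.6 -24.3] [ 0.0172  0.0195 -0.0059] F [-0.4 -0.3 -4.9] g 0.271  j [-0.89  0.51  1.75  0.01  0.86  0.53]
```

>>> {"name": "play_rows", "arguments": {
  "plan": [
    [-1.5, 1, -5, 0.006, 0.007, -0.002, -1],
    [-1.5, 1, -5, 0.006, 0.007, -0.002, -1],
    [-1.5, 1, -5, 0.006, 0.007, -0.002, -1],
    [0, 0, -3, 0, 0, 0, -1],
    [0, 0, 0, 0, 0, 0, -1]
  ]
}}

```text
time_s: 7.58
eef_pos: [403.2, -316.0, 27.9]
ee_rot: [-0.0, 0.998, 0.07, -0.001]
force: [-1.0, 0.3, -5.2]
grip_width: 0.269
```

Run:
```python
from h import *
go([402,-315,22],Rtool([np.cos(np.radians(-81.9)),np.sin(np.radians(-81.9)),0],[0,0,-1]))
```

```text
t 7.58 pos [ 403.2 -316.    27.9] d [-1.2  1.  -5.9] r [-0.0008 -0.002   0.0007] n 1 row [-1.2  1.  -5.9] [-0.0008 -0.002   0.0007] F [-1.   0.3 -5.2] g 0.269  j [-0.89  0.55  1.75 -0.    0.85  0.54]
```

>>> {"name": "play_rows", "arguments": {
  "plan": [
    [0, 0, -2.5, 0, 0, 0, -1],
    [0, 0, -2.5, 0, 0, 0, -1],
    [0, 0, 0, 0, 0, 0, -1]
  ]
}}

```text
time_s: 7.83
eef_pos: [403.5, -316.3, 24.1]
ee_rot: [-0.0, 0.998, 0.07, -0.001]
force: [-0.9, 0.0, -4.1]
grip_width: 0.27
```

>>> {"name": "play_rows", "arguments": {
  "plan": [
    [0, 0, -2, 0, 0, 0, -1],
    [0, 0, -1, 0, 0, 0, -1]
  ]
}}

```text
time_s: 8.0
eef_pos: [403.6, -316.5, 23.8]
ee_rot: [0.0, 0.998, 0.071, -0.001]
force: [-4.5, 2.3, 4.6]
grip_width: 0.272
```

>>> {"name": "play_rows", "arguments": {
  "plan": [
    [0, 0, 0, 0, 0, 0, -0.2],
    [0, 0, 0, 0, 0, 0, 0.5],
    [0, 0, 0, 0, 0, 0, 1],
    [0, 0, 0, 0, 0, 0, 1],
    [0, 0, 0, 0, 0, 0, 1]
  ]
}}

```text
time_s: 8.42
eef_pos: [404.9, -318.0, 25.2]
ee_rot: [0.002, 0.998, 0.071, 0.001]
force: [-0.4, -0.1, -0.3]
grip_width: 0.943
```

>>> {"name": "play_rows", "arguments": {
  "plan": [
    [0, 0, 10, 0, 0, 0, 1],
    [0, 0, 20, 0, 0, 0, 1],
    [0, 0, 35, 0, 0, 0, 1],
    [0, 0, 40, 0, 0, 0, 1],
    [0, 0, 40, 0, 0, 0, 1]
  ]
}}

```text
time_s: 8.83
eef_pos: [401.4, -314.1, 170.1]
ee_rot: [-0.004, 0.998, 0.07, -0.004]
force: [0.1, -0.7, 0.5]
grip_width: 1.003
```

Run:
```python
from h import *
a=np.radians(27.7-90)
b=cap("wrist"); np.savez("pics/w6.npz",**b); cv2.imwrite("pics/w6.png",b["img"])
for x,y in((-40,80),(40,80),(40,-80),(-40,-80)): pass
hsv=cv2.cvtColor(b["img"],cv2.COLOR_BGR2HSV); m=cv2.inRange(hsv,(6,80,30),(14,230,255)); 
go([417.5,345.5,180],Rtool([np.cos(a),np.sin(a),0],[0,0,-1]))
```

```text
t 8.88 pos [ 403.7 -316.7  178.5] d [ 13.8 662.2   1.5] r [0.0025 0.0007 0.3423] n 17 row [ 0.8 39.   0.1] [0.0001 0.     0.0201] F [ 2.1 -1.9  9.3] g 0.997  j [-0.89  0.33  1.61 -0.    1.19  0.54]
```

View pics/w6.png

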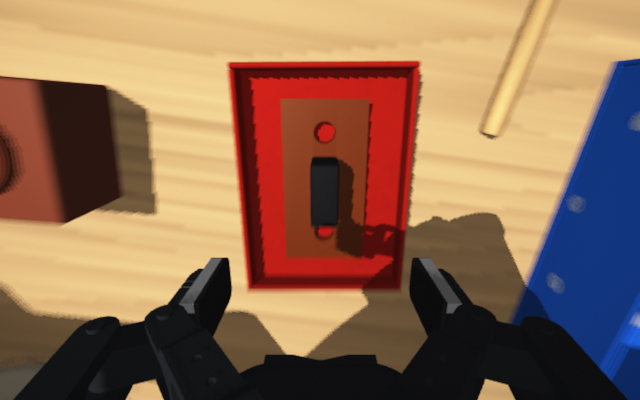

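The worn plate lies flat in the tray at about (325,178), well clear of the walls. Off to the new plate.

>>> {"name": "play_rows", "arguments": {
  "plan": [
    [0, 20, 10, 0, 0, 0.02, 1],
    [0, 40, 0, 0, 0, 0.02, 1],
    [0, 40, 0, 0, 0, 0.02, 1],
    [1, 40, 0, 0, 0, 0.02, 1],
    [1, 40, 0, 0, 0, 0.02, 1]
  ]
}}

```text
time_s: 9.3
eef_pos: [405.9, -138.1, 196.3]
ee_rot: [0.008, 0.993, 0.117, 0.005]
force: [0.0, -0.3, -0.0]
grip_width: 0.999
```

>>> {"name": "play_rows", "arguments": {
  "plan": [
    [1, 40, 0, 0, 0, 0.02, 1],
    [1, 40, 0, 0, 0, 0.02, 1],
    [1, 40, 0, 0, 0, 0.02, 1],
    [1, 40, 0, 0, 0, 0.02, 1],
    [1, 40, 0, 0, 0, 0.02, 1]
  ]
}}

```text
time_s: 9.72
eef_pos: [408.7, 70.5, 199.5]
ee_rot: [0.009, 0.986, 0.168, 0.009]
force: [1.4, -1.0, -1.1]
grip_width: 1.001
```

>>> {"name": "play_rows", "arguments": {
  "plan": [
    [1, 40, 0, 0, 0, 0.02, 1],
    [1, 40, 0, 0, 0, 0.02, 1],
    [1, 40, 0, 0, 0, 0.02, 1],
    [1, 40, 0, 0, 0, 0.02, 1],
    [1, 40, 0, 0, 0, 0.02, 1]
  ]
}}

```text
time_s: 10.13
eef_pos: [411.2, 279.1, 203.0]
ee_rot: [0.008, 0.975, 0.22, 0.013]
force: [1.6, -0.8, 0.5]
grip_width: 1.0
```

Run:
```python
from h import *
a=np.radians(27.7-90); go([417.5,345.5,180],Rtool([np.cos(a),np.sin(a),0],[0,0,-1]))
```

```text
t 10.13 pos [411.2 279.1 203. ] d [  6.3  66.4 -23. ] r [0.0104 0.0288 0.04  ] n 2 row [  3.2  33.2 -11.5] [0.0052 0.0144 0.02  ] F [ 1.6 -0.8  0.5] g 1.0  j [ 0.37  0.27  1.64 -0.02  1.22  1.51]
```

>>> {"name": "play_rows", "arguments": {
  "plan": [
    [2, 18, -8, 0.003, 0.01, 0.014, 1],
    [2, 14, -8, 0.003, 0.01, 0.013, 1],
    [2, 12, -7, 0.003, 0.01, 0.013, 1],
    [0, 0, 0, 0, 0, 0, 1],
    [0, 0, 0, 0, 0, 0, 1]
  ]
}}

```text
time_s: 10.55
eef_pos: [415.1, 333.0, 181.1]
ee_rot: [-0.001, 0.969, 0.246, 0.001]
force: [0.7, 0.0, 1.2]
grip_width: 0.995
```

Run:
```python
from h import *
a=np.radians(27.7-90); go([417.5,345.5,180],Rtool([np.cos(a),np.sin(a),0],[0,0,-1]))
c=cap("wrist"); np.savez("pics/w7.npz",**c); hsv=cv2.cvtColor(c["img"],cv2.COLOR_BGR2HSV)
for lo,hi,z in(((18,120,60),(35,255,255),70),((0,0,150),(180,50,255),28)):
    m=cv2.inRange(hsv,lo,hi); m[:,:230]=0;m[:,420:]=0;m[290:]=0
    k=max(cv2.findContours(m,0,1)[0],key=cv2.contourArea); P=np.array([onz(c,u,v,z)[:2] for u,v in k[:,0].astype(float)])
    r=cv2.minAreaRect(np.float32(P)); print(cv2.boundingRect(k),np.round(r[0],1),np.round(r[1],1),round(r[2],2))
cv2.imwrite("pics/w7.png",c["img"])
```

```text
t 10.55 pos [415.1 333.  181.1] d [ 2.4 12.5 -1.1] r [-0.0019  0.0012 -0.013 ] n 1 row [ 2.4 12.5 -1.1] [-0.0019  0.0012 -0.013 ] F [0.7 0.  1.2] g 0.995  j [0.46 0.37 1.55 0.   1.22 1.53]
(299, 149, 29, 71) [420.7 343.5] [61.  23.3] 27.34
(270, 90, 89, 162) [417.8 342.6] [160.1  80.2] 27.58
```

View pics/w7.png

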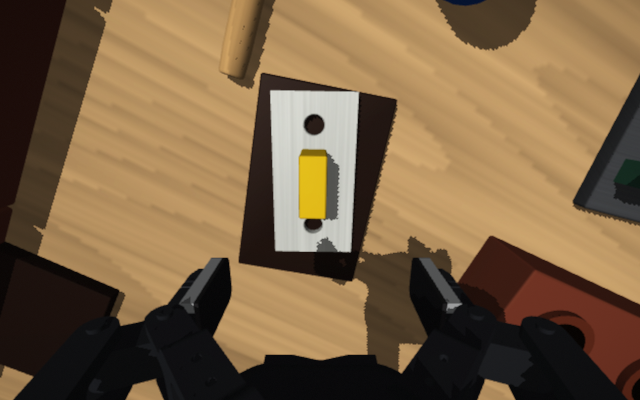

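The new plate's outline fits 160.1 x 80.2 mm, centre (417.8,342.6), yaw 27.6°, with the yellow grip at (313,185). Descending.

Run:
```python
from h import *
a=np.radians(27.58-90); go([417.8,342.6,37],Rtool([np.cos(a),np.sin(a),0],[0,0,-1]))
```

```text
t 10.6 pos [415.2 332.8 181.2] d [   2.6    9.8 -144.2] r [-0.002   0.0013 -0.0147] n 4 row [  0.7   2.4 -36. ] [-0.0005  0.0003 -0.0037] F [-0.4  0.4 -0.5] g 0.999  j [0.45 0.37 1.55 0.   1.22 1.53]
```

>>> {"name": "play_rows", "arguments": {
  "plan": [
    [0.7, 2.5, -20, 0, 0, -0.004, 1],
    [0.7, 2.5, -25, 0, 0, -0.004, 1],
    [0.7, 2.5, -25, 0, 0, -0.004, 1],
    [0.5, 2, -20, 0, 0, 0, 1],
    [0, 0, -5, 0, 0, 0, 1]
  ]
}}

```text
time_s: 11.02
eef_pos: [420.2, 339.5, 89.0]
ee_rot: [-0.001, 0.972, 0.237, 0.007]
force: [-0.5, 0.5, -0.6]
grip_width: 1.002
```

Run:
```python
from h import *
a=np.radians(27.58-90); go([417.8,342.6,37],Rtool([np.cos(a),np.sin(a),0],[0,0,-1]))
```

```text
t 11.02 pos [420.2 339.5  89. ] d [ -2.4   3.1 -52. ] r [-0.0057  0.0123  0.0036] n 2 row [ -1.2   1.6 -26. ] [-0.0029  0.0062  0.0018] F [-0.5  0.5 -0.6] g 1.002  j [ 0.46  0.49  1.64 -0.    1.    1.56]
```

>>> {"name": "play_rows", "arguments": {
  "plan": [
    [-1, 1, -15, -0.002, 0.004, 0.001, 1],
    [-1, 1, -15, -0.002, 0.004, 0.001, 1],
    [-1, 1, -12, -0.002, 0.004, 0.001, 1],
    [0, 0, 0, 0, 0, 0, 1],
    [0, 0, 0, 0, 0, 0, 1]
  ]
}}

```text
time_s: 11.43
eef_pos: [419.1, 340.2, 49.5]
ee_rot: [0.0, 0.972, 0.236, 0.002]
force: [0.1, 0.4, 1.4]
grip_width: 0.996
```

Run:
```python
from h import *
a=np.radians(27.58-90); go([417.8,342.6,37],Rtool([np.cos(a),np.sin(a),0],[0,0,-1]))
c=cap("wrist"); hsv=cv2.cvtColor(c["img"],cv2.COLOR_BGR2HSV)
m=cv2.inRange(hsv,(0,0,150),(180,50,255)); m[:,:230]=0;m[:,420:]=0;m[200:]=0
print(cv2.boundingRect(m));
```

```text
t 11.43 pos [419.1 340.2  49.5] d [ -1.3   2.4 -12.5] r [-0.0007  0.0042  0.0046] n 1 row [ -1.3   2.4 -12.5] [-0.0007  0.0042  0.0046] F [0.1 0.4 1.4] g 0.996  j [ 0.47  0.56  1.66 -0.    0.92  1.56]
(235, 95, 160, 105)
```

>>> {"name": "play_rows", "arguments": {
  "plan": [
    [-0.6, 1.2, -5, 0, 0.002, 0.002, 1],
    [-0.6, 1.2, -5, 0, 0.002, 0.002, 1],
    [0, 0, -3, 0, 0, 0, 1],
    [0, 0, 0, 0, 0, 0, 1]
  ]
}}

```text
time_s: 11.82
eef_pos: [419.1, 343.2, 38.2]
ee_rot: [-0.001, 0.971, 0.238, 0.002]
force: [-0.2, -0.5, -0.1]
grip_width: 0.999
```

Run:
```python
from h import *
a=np.radians(27.58-90); go([417.8,342.6,37],Rtool([np.cos(a),np.sin(a),0],[0,0,-1]))
```

```text
t 11.82 pos [419.1 343.2  38.2] d [-1.3 -0.6 -1.2] r [-0.0029  0.0043  0.0006] n 1 row [-1.3 -0.6 -1.2] [-0.0029  0.0043  0.0006] F [-0.2 -0.5 -0.1] g 0.999  j [0.47 0.58 1.66 0.   0.9  1.56]
```

>>> {"name": "play_rows", "arguments": {
  "plan": [
    [-1, -0.5, -1, -0.003, 0.004, 0, 1],
    [0, 0, 0, 0, 0, 0, -1],
    [0, 0, 0, 0, 0, 0, -1],
    [0, 0, 0, 0, 0, 0, -1],
    [0, 0, 0, 0, 0, 0, -1]
  ],
  "grip_force": 100
}}

```text
time_s: 12.23
eef_pos: [418.1, 342.8, 37.4]
ee_rot: [0.0, 0.971, 0.238, 0.0]
force: [0.5, 0.1, -0.7]
grip_width: 0.455
```

>>> {"name": "play_rows", "arguments": {
  "plan": [
    [0, 0, 0, 0, 0, 0, -1],
    [0, 0, 0, 0, 0, 0, -1],
    [0, 0, 0, 0, 0, 0, -1],
    [0, 0, 0, 0, 0, 0, -1]
  ]
}}

```text
time_s: 12.57
eef_pos: [418.3, 342.8, 37.8]
ee_rot: [0.0, 0.971, 0.238, 0.0]
force: [-0.2, 0.2, -0.3]
grip_width: 0.266
```

Run:
```python
from h import *
a=np.radians(27.58-90); go([417.8,342.6,37],Rtool([np.cos(a),np.sin(a),0],[0,0,-1]))
def edges(c,lo,hi):
    hsv=cv2.cvtColor(c["img"],cv2.COLOR_BGR2HSV); m=cv2.inRange(hsv,lo,hi); m[:,:190]=0;m[:,440:]=0
    out=[]
    for u in(260,290,350,380): out.append(int(np.argmax(m[:190,u]>0)))
    L=[];Rr=[]
    for v in(120,140,160): 
        x=np.flatnonzero(m[v]); L.append(int(x[0]));Rr.append(int(x[-1]))
    print("top rows",out,"L",L,"R",Rr)
c=cap("wrist"); np.savez("pics/w8.npz",**c)
edges(dict(np.load("pics/w3.npz")),(2,120,40),(14,255,255)); edges(dict(np.load("pics/w4.npz")),(2,120,40),(14,255,255)); edges(c,(0,0,110),(180,60,255))
```

```text
t 12.57 pos [418.3 342.8  37.8] d [-0.5 -0.2 -0.8] r [0.     0.0009 0.0003] n 1 row [-0.5 -0.2 -0.8] [0.     0.0009 0.0003] F [-0.2  0.2 -0.3] g 0.266  j [ 0.47  0.58  1.66 -0.    0.9   1.56]
top rows [101, 101, 101, 101] L [236, 238, 239] R [404, 402, 400]
top rows [101, 101, 101, 101] L [236, 238, 239] R [439, 402, 439]
top rows [95, 95, 95, 95] L [236, 238, 239] R [404, 402, 400]
```

Run:
```python
from h import *
c=dict(np.load("pics/w8.npz"))
print(toolpt(c,320,101,8.8),toolpt(c,320,95,8.8))
```

```text
[77.  -0.3  8.8] [79.7 -0.3  8.8]
```

Run:
```python
from h import *
c=dict(np.load("pics/w8.npz"))
print("tip worn",toolpt(c,324,174.5,-15.2), "plate far edge",toolpt(c,320,101,8.8),toolpt(c,238,140,8.8),toolpt(c,402,140,8.8))
c3=dict(np.load("pics/w3.npz")); R=Rc([0.1859650806041612, 0.5873806956361982, 0.7510302169183389, 0.23739107073648844]).as_matrix()
p=np.array([632.881,.234,139.571]); H=p-2.7*R[:,0]; print(R, H)
print("centre est of bed y/x tip in world", p+R@np.array(toolpt(c,324,174.5,-15.2)))
go(H-R[:,2]*110+R[:,1]*1.2,Ro.from_matrix(R))
```

```text
tip worn [ 47.5   1.4 -15.2] plate far edge [77.  -0.3  8.8] [ 59.  -39.9   8.8] [59.1 39.4  8.8]
[[-2.40801814e-01  7.93988403e-01  5.58208654e-01]
 [ 9.70574202e-01  1.97258796e-01  1.38111138e-01]
 [-4.52925117e-04  5.75040332e-01 -8.18124937e-01]] [633.5311649   -2.38655034 139.5722229 ]
centre est of bed y/x tip in world [614.06972604  44.5131476  152.79004156]
t 12.62 pos [418.3 342.8  37.8] d [ 154.8 -360.2  192.5] r [-0.2716 -0.6001  1.2884] n 13 row [ 11.9 -27.7  14.8] [-0.0209 -0.0462  0.0991] F [-0.4 -0.1  1.3] g 0.266  j [ 0.47  0.58  1.66 -0.    0.9   1.56]
```

>>> {"name": "play_rows", "arguments": {
  "plan": [
    [0, 0, 6, 0, 0, 0, -1],
    [0, 0, 15, 0, 0, 0, -1],
    [0, 0, 25, 0, 0, 0, -1],
    [0, 0, 35, 0, 0, 0, -1],
    [0, 0, 40, 0, 0, 0, -1]
  ]
}}

```text
time_s: 13.03
eef_pos: [412.4, 339.6, 154.3]
ee_rot: [0.003, 0.971, 0.238, -0.01]
force: [0.5, 1.2, -3.5]
grip_width: 0.265
```

>>> {"name": "play_rows", "arguments": {
  "plan": [
    [0, 0, 40, 0, 0, 0, -1],
    [0, 0, 35, 0, 0, 0, -1],
    [0, 0, 0, 0, 0, 0, -1]
  ]
}}

```text
time_s: 13.28
eef_pos: [412.6, 340.0, 240.1]
ee_rot: [0.001, 0.971, 0.238, -0.006]
force: [1.0, 0.1, -2.8]
grip_width: 0.261
```

```bash
cat >> h.py <<'E'
RR=Rc([0.1859650806041612, 0.5873806956361982, 0.7510302169183389, 0.23739107073648844]); HR=np.array([632.881,.234,139.571])
def tgt(h,bx=1.2,by=0): # new-plate target: h mm off home along normal
    M=RR.as_matrix(); return HR-(2.7-by)*M[:,0]+bx*M[:,1]-h*M[:,2]
def where():
    s=sense();M=RR.as_matrix(); print("off home x,y,h:",((s["eef_pos"]-tgt(0,0))@M[:,[1,0,2]]*[1,1,-1]).round(2),"t",round(s["time_s"],2))
E
python3 - <<'E'
from h import *
where(); go(tgt(110),RR)
E
```

```text
off home x,y,h: [-50.07 385.44 158.3 ] t 13.28
t 13.28 pos [412.6 340.  240.1] d [ 160.5 -357.3   -9.9] r [-0.2595 -0.6064  1.2926] n 13 row [ 12.3 -27.5  -0.8] [-0.02   -0.0466  0.0994] F [ 1.   0.1 -2.8] g 0.261  j [ 0.47  0.33  1.44 -0.    1.37  1.56]
```

>>> {"name": "play_rows", "arguments": {
  "plan": [
    [6, -25, 4, -0.02, -0.047, 0.099, -1],
    [6, -28, 4, -0.02, -0.047, 0.099, -1],
    [8, -28, 3, -0.02, -0.047, 0.099, -1],
    [10, -28, 2, -0.02, -0.047, 0.099, -1],
    [10, -28, 2, -0.02, -0.047, 0.099, -1]
  ]
}}

```text
time_s: 13.7
eef_pos: [451.4, 201.6, 254.6]
ee_rot: [0.081, 0.87, 0.477, 0.097]
force: [0.1, -0.0, -3.1]
grip_width: 0.264
```

>>> {"name": "play_rows", "arguments": {
  "plan": [
    [12, -28, 2, -0.02, -0.047, 0.099, -1],
    [12, -28, 2, -0.02, -0.047, 0.099, -1],
    [14, -28, 2, -0.02, -0.047, 0.099, -1],
    [14, -28, 2, -0.02, -0.047, 0.099, -1],
    [14, -28, 2, -0.02, -0.047, 0.099, -1]
  ]
}}

```text
time_s: 14.12
eef_pos: [505.8, 76.8, 259.9]
ee_rot: [0.143, 0.724, 0.651, 0.178]
force: [0.4, 1.0, -3.1]
grip_width: 0.263
```

Run:
```python
from h import *
where(); go(tgt(90,1.5,.4),RR)
```

```text
off home x,y,h: [-16.6  107.6  158.83] t 14.12
t 14.12 pos [505.8  76.8 259.9] d [ 78.6 -91.  -45.9] r [-0.0602 -0.1625  0.3262] n 4 row [ 19.7 -22.7 -11.5] [-0.0151 -0.0406  0.0816] F [ 0.4  1.  -3.1] g 0.263  j [-0.12  0.03  1.84  0.11  0.83 -0.07]
```

>>> {"name": "play_rows", "arguments": {
  "plan": [
    [12, -20, 0, -0.015, -0.041, 0.082, -1],
    [15, -22, -4, -0.015, -0.041, 0.082, -1],
    [18, -22, -8, -0.015, -0.041, 0.082, -1],
    [18, -18, -14, -0.015, -0.041, 0.08, -1],
    [0, 0, 0, 0, 0, 0, -1]
  ]
}}

```text
time_s: 14.53
eef_pos: [556.2, 5.4, 234.9]
ee_rot: [0.177, 0.61, 0.738, 0.227]
force: [-0.4, 0.2, -4.4]
grip_width: 0.259
```

Run:
```python
from h import *
where(); go(tgt(70,1.5,.4),RR)
```

```text
off home x,y,h: [ -5.07  26.13 120.1 ] t 14.53
t 14.53 pos [556.2   5.4 234.9] d [ 39.4 -16.8 -37.2] r [-0.0093 -0.0319  0.0487] n 2 row [ 19.7  -8.4 -18.6] [-0.0046 -0.0159  0.0244] F [-0.4  0.2 -4.4] g 0.259  j [-0.34  0.12  1.85  0.46  0.72 -0.81]
```

>>> {"name": "play_rows", "arguments": {
  "plan": [
    [9, -5, -8, -0.002, -0.008, 0.013, -1],
    [9, -5, -9, -0.002, -0.008, 0.013, -1],
    [9, -4, -9, -0.002, -0.008, 0.012, -1],
    [8, -2, -8, -0.002, -0.008, 0.01, -1],
    [0, 0, 0, 0, 0, 0, -1]
  ]
}}

```text
time_s: 14.95
eef_pos: [588.8, -10.6, 195.2]
ee_rot: [0.181, 0.59, 0.75, 0.236]
force: [-0.9, -0.1, -3.1]
grip_width: 0.262
```

Run:
```python
from h import *
where(); go(tgt(50,1.5,.4),RR)
```

```text
off home x,y,h: [-5.13  2.78 71.56] t 14.95
t 14.95 pos [588.8 -10.6 195.2] d [ 17.9   2.  -13.8] r [-0.0054 -0.0108  0.0034] n 1 row [ 17.9   2.  -13.8] [-0.0054 -0.0108  0.0034] F [-0.9 -0.1 -3.1] g 0.262  j [-0.36  0.24  1.82  0.57  0.65 -0.99]
```

>>> {"name": "play_rows", "arguments": {
  "plan": [
    [6, 0.8, -5, -0.002, -0.004, 0.001, -1],
    [6, 0.8, -5, -0.002, -0.004, 0.001, -1],
    [6, 0.8, -5, -0.001, -0.003, 0.001, -1],
    [2, 0.3, -3, 0, 0, 0, -1],
    [0, 0, 0, 0, 0, 0, -1]
  ]
}}

```text
time_s: 15.37
eef_pos: [609.1, -5.5, 175.5]
ee_rot: [0.185, 0.588, 0.751, 0.237]
force: [-0.0, 0.3, -3.4]
grip_width: 0.267
```

Run:
```python
from h import *
where(); go(tgt(40,1.5,.4),RR)
```

```text
off home x,y,h: [ 0.61  2.9  43.45] t 15.37
t 15.37 pos [609.1  -5.5 175.5] d [ 3.2 -1.8 -2.3] r [-0.0016 -0.0023  0.0004] n 1 row [ 3.2 -1.8 -2.3] [-0.0016 -0.0023  0.0004] F [-0.   0.3 -3.4] g 0.267  j [-0.34  0.3   1.8   0.6   0.59 -1.01]
```

>>> {"name": "play_rows", "arguments": {
  "plan": [
    [2, -1.4, -1.5, -0.001, -0.002, 0, -1],
    [2, -1.2, -1.5, 0, 0, 0, -1],
    [0, 0, 0, 0, 0, 0, -1]
  ]
}}

```text
time_s: 15.62
eef_pos: [613.4, -7.8, 172.5]
ee_rot: [0.186, 0.587, 0.751, 0.238]
force: [-0.3, 0.0, -3.6]
grip_width: 0.264
```

Run:
```python
from h import *
where(); go(tgt(25,1.5,.4),RR)
c=cap("wrist"); cv2.imwrite("pics/w9.png",cv2.resize(c["img"][80:330,200:450],None,fx=2,fy=2))
```

```text
off home x,y,h: [ 1.93 -0.42 38.92] t 15.62
t 15.62 pos [613.4  -7.8 172.5] d [  7.2   2.6 -11.6] r [-0.0005  0.0001 -0.0002] n 1 row [  7.2   2.6 -11.6] [-0.0005  0.0001 -0.0002] F [-0.3  0.  -3.6] g 0.264  j [-0.34  0.32  1.79  0.61  0.59 -1.02]
```

View pics/w9.png

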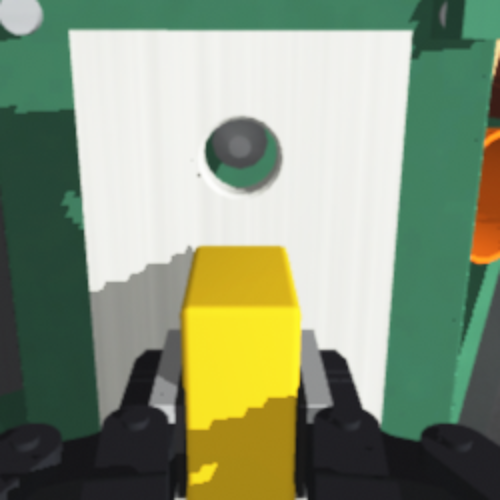

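The new plate is over the pins, with a pin tip visible inside the hole at crop (240,147). Pushing on now, in small steps.

>>> {"name": "play_rows", "arguments": {
  "plan": [
    [2.5, 1, -4, 0, 0, 0, -1],
    [2.5, 1, -4, 0, 0, 0, -1],
    [2.5, 0.6, -4, 0, 0, 0, -1]
  ]
}}

```text
time_s: 15.92
eef_pos: [621.5, -5.4, 161.2]
ee_rot: [0.187, 0.587, 0.751, 0.238]
force: [-0.5, -0.7, -3.0]
grip_width: 0.269
```

Run:
```python
from h import *
where(); go(tgt(12,1.5,.4),RR)
```

```text
off home x,y,h: [ 2.300e+00 -2.000e-02  2.477e+01] t 15.92
t 15.92 pos [621.5  -5.4 161.2] d [  6.4   2.  -10.9] r [0.0002 0.0024 0.0005] n 1 row [  6.4   2.  -10.9] [0.0002 0.0024 0.0005] F [-0.5 -0.7 -3. ] g 0.269  j [-0.33  0.35  1.78  0.62  0.56 -1.03]
```

>>> {"name": "play_rows", "arguments": {
  "plan": [
    [1.5, 0.7, -3.6, 0, 0.001, 0, -1],
    [2, 0.7, -3.6, 0, 0.001, 0, -1],
    [2, 0.6, -3.6, 0, 0, 0, -1]
  ]
}}

```text
time_s: 16.17
eef_pos: [627.6, -3.0, 148.6]
ee_rot: [0.186, 0.588, 0.751, 0.237]
force: [-0.3, 1.0, -3.3]
grip_width: 0.266
```

Run:
```python
from h import *
where(); go(tgt(3,1.5,.4),RR)
```

```text
off home x,y,h: [ 0.38  0.78 10.82] t 16.17
t 16.17 pos [627.6  -3.  148.6] d [ 5.4  0.9 -5.8] r [ 0.     -0.0005  0.0005] n 1 row [ 5.4  0.9 -5.8] [ 0.     -0.0005  0.0005] F [-0.3  1.  -3.3] g 0.266  j [-0.32  0.38  1.78  0.64  0.54 -1.04]
```

Sliding freely, with the plate 10.8 mm from home.

>>> {"name": "play_rows", "arguments": {
  "plan": [
    [2.3, 0.3, -2.6, 0, 0, 0, -1],
    [2.2, 0.3, -2.6, 0, 0, 0, -1],
    [1.5, 0.3, -2, 0, 0, 0, -1],
    [0, 0, 0, 0, 0, 0, -1]
  ]
}}

```text
time_s: 16.5
eef_pos: [633.6, -2.0, 140.9]
ee_rot: [0.185, 0.587, 0.752, 0.237]
force: [-0.1, 0.0, -3.2]
grip_width: 0.266
```

Run:
```python
from h import *
where(); go(tgt(-1,1,.4),RR)
```

```text
off home x,y,h: [0.89 0.4  1.05] t 16.5
t 16.5 pos [633.6  -2.  140.9] d [ 1.2  0.3 -1.6] r [ 0.0001 -0.0017 -0.0011] n 1 row [ 1.2  0.3 -1.6] [ 0.0001 -0.0017 -0.0011] F [-0.1  0.  -3.2] g 0.266  j [-0.31  0.4   1.76  0.64  0.53 -1.05]
```

>>> {"name": "play_rows", "arguments": {
  "plan": [
    [1, 0.3, -1.4, 0, 0, 0, -1],
    [1, 0.3, -1.4, 0, 0, 0, -1],
    [0.5, 0.1, -0.8, 0, 0, 0, -1]
  ]
}}

```text
time_s: 16.75
eef_pos: [633.8, -2.0, 140.9]
ee_rot: [0.185, 0.586, 0.752, 0.237]
force: [-3.7, 0.7, 0.1]
grip_width: 0.263
```

Run:
```python
from h import *
where(); go(tgt(0,0,0),RR)
```

```text
off home x,y,h: [1.03 0.34 0.92] t 16.75
t 16.75 pos [633.8  -2.  140.9] d [-0.2 -0.4 -1.3] r [ 0.0009 -0.0015 -0.0033] n 1 row [-0.2 -0.4 -1.3] [ 0.0009 -0.0015 -0.0033] F [-3.7  0.7  0.1] g 0.263  j [-0.31  0.4   1.76  0.64  0.53 -1.05]
```

New grasp sits about 1 mm shallower (19.8 against 18.8 mm), so h = 0.9 is home. One firm push to confirm.

>>> {"name": "play_rows", "arguments": {
  "plan": [
    [1.7, 0.4, -2.5, 0, 0, 0, -1],
    [1.7, 0.4, -2.5, 0, 0, 0, -1],
    [0, 0, 0, 0, 0, 0, -1]
  ]
}}

```text
time_s: 17.0
eef_pos: [633.4, -2.3, 142.0]
ee_rot: [0.186, 0.585, 0.753, 0.237]
force: [0.0, 0.0, -3.7]
grip_width: 0.266
```

Run:
```python
from h import *
where(); print(sense()["force"].round(1))
```

```text
off home x,y,h: [1.33 0.12 2.1 ] t 17.0
[ 0.   0.  -3.7]
```

>>> {"name": "play_rows", "arguments": {
  "plan": [
    [1.7, 0.4, -2.5, 0, 0, 0, -1],
    [1.7, 0.4, -2.5, 0, 0, 0, -1],
    [1.7, 0.4, -2.5, 0, 0, 0, -1],
    [2.2, 0.5, -3.2, 0, 0, 0, -1]
  ]
}}

```text
time_s: 17.33
eef_pos: [634.8, -2.1, 141.3]
ee_rot: [0.186, 0.582, 0.755, 0.237]
force: [-82.9, -14.3, 63.1]
grip_width: 0.263
```

Run:
```python
from h import *
where(); go(tgt(0,0,0),RR)
```

```text
off home x,y,h: [ 2.07 -0.05  0.7 ] t 17.33
t 17.33 pos [634.8  -2.1 141.3] d [-1.3 -0.3 -1.8] r [ 0.0043  0.0005 -0.0133] n 1 row [-1.3 -0.3 -1.8] [ 0.0043  0.0005 -0.0133] F [-82.9 -14.3  63.1] g 0.263  j [-0.32  0.4   1.76  0.65  0.54 -1.06]
```

That was firm: 105 N, so it is fully seated. Relaxing at once, then letting go.

>>> {"name": "play_rows", "arguments": {
  "plan": [
    [0, 0, 0, 0, 0, 0, -1],
    [-0.5, 0, 0.3, 0, 0, 0, -1]
  ]
}}

```text
time_s: 17.5
eef_pos: [633.5, -2.8, 143.6]
ee_rot: [0.187, 0.582, 0.755, 0.237]
force: [-0.7, 0.0, -4.3]
grip_width: 0.269
```

>>> {"name": "play_rows", "arguments": {
  "plan": [
    [0, 0, 0, 0, 0, 0, -0.2],
    [0, 0, 0, 0, 0, 0, 0.5],
    [0, 0, 0, 0, 0, 0, 1],
    [0, 0, 0, 0, 0, 0, 1],
    [0, 0, 0, 0, 0, 0, 1]
  ]
}}

```text
time_s: 17.92
eef_pos: [635.7, -3.1, 144.9]
ee_rot: [0.189, 0.582, 0.755, 0.238]
force: [0.6, -0.2, -0.2]
grip_width: 0.943
```

>>> {"name": "play_rows", "arguments": {
  "plan": [
    [-5, -1.2, 7.5, 0, 0, 0, 1],
    [-9, -2.2, 13, 0, 0, 0, 1],
    [-12, -3, 18, 0, 0, 0, 1],
    [-12, -3, 18, 0, 0, 0, 1],
    [-12, -3, 18, 0, 0, 0, 1]
  ]
}}

```text
time_s: 18.33
eef_pos: [582.7, -15.0, 218.8]
ee_rot: [0.185, 0.582, 0.755, 0.237]
force: [0.4, -0.2, 1.2]
grip_width: 1.003
```

>>> {"name": "play_rows", "arguments": {
  "plan": [
    [-12, -3, 18, 0, 0, 0, 1],
    [-5, -1, 8, 0, 0, 0, 1],
    [0, 0, 0, 0, 0, 0, 1],
    [0, 0, 0, 0, 0, 0, 1]
  ]
}}

```text
time_s: 18.67
eef_pos: [564.0, -20.0, 251.3]
ee_rot: [0.189, 0.582, 0.755, 0.238]
force: [0.4, 0.4, 0.0]
grip_width: 0.998
```

Run:
```python
from h import *
where(); o,B=bed(); c=cap("wrist"); hsv=cv2.cvtColor(c["img"],cv2.COLOR_BGR2HSV)
m=cv2.inRange(hsv,(0,0,110),(180,60,255)); z=np.zeros_like(m); z[70:290,255:385]=m[70:290,255:385]
k=max(cv2.findContours(z,0,1)[0],key=cv2.contourArea)
for h in(10,):
    P=np.array([onbed(c,u,v,h,o,B)[:2] for u,v in k[:,0].astype(float)]); r=cv2.minAreaRect(np.float32(P)); print(cv2.boundingRect(k),r)
a=c["img"][40:310,160:480]
s=cap("side")["img"][150:260,240:400]; t=cap("scene")["img"]
a=cv2.resize(a,(400,338)); s=cv2.resize(s,(400,275))
L=np.vstack([a,s[:250]]); Rr=cv2.copyMakeBorder(cv2.resize(t[120:340,120:480],(400,244)),0,L.shape[0]-244,0,0,0)
cv2.imwrite("pics/end.png",np.hstack([L,Rr]))
```

```text
off home x,y,h: [  5.51  -0.36 132.65] t 18.67
(268, 98, 93, 165) ((-0.03989410400390625, -2.0091094970703125), (80.74501037597656, 159.9176483154297), 0.40891438722610474)
```

View pics/end.png

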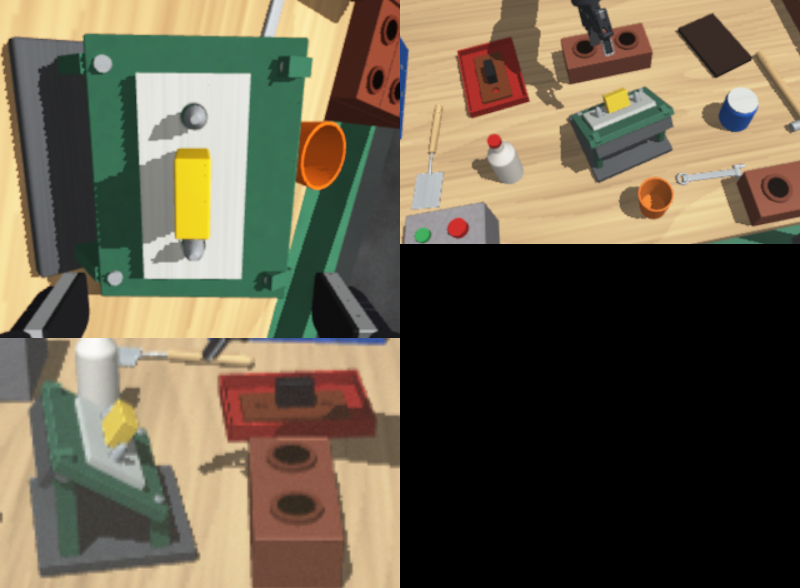

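The final view shows the new plate square on both pins, grip outwards, and the worn plate flat in the tray. Nothing else has moved. Because the tool sat 2–3 mm back when it released, I'll check seating by resting shut fingers lightly on the grip top. Contact is expected at h ≈ 33 if the plate is home.

Run:
```python
from h import *
go(tgt(42,0,0),RR)
```

```text
t 18.82 pos [564.  -19.7 250. ] d [ 46.1  11.5 -76.1] r [ 0.0066  0.0047 -0.0119] n 3 row [ 15.4   3.8 -25.4] [ 0.0022  0.0016 -0.004 ] F [ 0.1 -0.6  0.5] g 1.0  j [-0.41  0.12  1.82  0.53  0.77 -0.97]
```

>>> {"name": "play_rows", "arguments": {
  "plan": [
    [7, 2, -13, 0, 0, 0, -1],
    [7, 2, -13, 0, 0, 0, -1],
    [7, 2, -13, 0, 0, 0, -1],
    [7, 2, -13, 0, 0, 0, -1],
    [0, 0, 0, 0, 0, 0, -1]
  ]
}}

```text
time_s: 19.23
eef_pos: [593.3, -10.5, 191.3]
ee_rot: [0.185, 0.582, 0.755, 0.236]
force: [-0.9, -0.0, -1.0]
grip_width: 0.3
```

>>> {"name": "play_rows", "arguments": {
  "plan": [
    [0, 0, 0, 0, 0, 0, -1],
    [0, 0, 0, 0, 0, 0, -1],
    [0, 0, 0, 0, 0, 0, -1]
  ]
}}

```text
time_s: 19.48
eef_pos: [593.0, -10.1, 190.0]
ee_rot: [0.184, 0.583, 0.756, 0.236]
force: [0.3, -0.2, 0.8]
grip_width: -0.002
```

Run:
```python
from h import *
where();go(tgt(38,0,0),RR)
```

```text
off home x,y,h: [-4.64  2.28 64.96] t 19.48
t 19.48 pos [593.  -10.1 190. ] d [ 19.3   2.4 -19.4] r [ 0.0034 -0.0044 -0.0134] n 1 row [ 19.3   2.4 -19.4] [ 0.0034 -0.0044 -0.0134] F [ 0.3 -0.2  0.8] g -0.002  j [-0.36  0.25  1.82  0.59  0.63 -1.02]
```

>>> {"name": "play_rows", "arguments": {
  "plan": [
    [6, 0.8, -6, 0.001, -0.001, -0.004, -1],
    [6, 0.8, -6, 0.001, -0.001, -0.004, -1],
    [5, 0.8, -5, 0.001, -0.001, -0.004, -1],
    [0, 0, 0, 0, 0, 0, -1]
  ]
}}

```text
time_s: 19.82
eef_pos: [612.0, -8.0, 173.5]
ee_rot: [0.187, 0.587, 0.751, 0.237]
force: [0.3, -0.5, -0.0]
grip_width: 0.002
```

>>> {"name": "play_rows", "arguments": {
  "plan": [
    [0.8, 0.2, -1.2, 0, 0, 0, -1],
    [0.8, 0.2, -1.2, 0, 0, 0, -1]
  ]
}}

```text
time_s: 19.98
eef_pos: [614.0, -7.5, 170.7]
ee_rot: [0.187, 0.587, 0.751, 0.237]
force: [0.6, -0.2, 0.7]
grip_width: -0.005
```

Run:
```python
from h import *
where();go(tgt(33,0,0),RR)
```

```text
off home x,y,h: [ 1.33 -0.24 37.07] t 19.98
t 19.98 pos [614.   -7.5 170.7] d [ 1.2  0.5 -4.1] r [0.0012 0.0021 0.0005] n 1 row [ 1.2  0.5 -4.1] [0.0012 0.0021 0.0005] F [ 0.6 -0.2  0.7] g -0.005  j [-0.34  0.32  1.79  0.61  0.58 -1.02]
```

>>> {"name": "play_rows", "arguments": {
  "plan": [
    [0.6, 0.2, -1.2, 0, 0, 0, -1],
    [0.6, 0.2, -1.2, 0, 0, 0, -1]
  ]
}}

```text
time_s: 20.15
eef_pos: [615.3, -7.0, 168.1]
ee_rot: [0.187, 0.587, 0.751, 0.238]
force: [0.2, 0.1, 0.4]
grip_width: -0.001
```

>>> {"name": "play_rows", "arguments": {
  "plan": [
    [0.6, 0.2, -1, 0, 0, 0, -1]
  ]
}}

```text
time_s: 20.23
eef_pos: [615.9, -6.8, 167.2]
ee_rot: [0.187, 0.587, 0.751, 0.238]
force: [-19.6, -3.0, 19.8]
grip_width: -0.004
```

>>> {"name": "play_rows", "arguments": {
  "plan": [
    [0.6, 0.2, -1, 0, 0, 0, -1]
  ]
}}

```text
time_s: 20.32
eef_pos: [616.0, -6.8, 167.2]
ee_rot: [0.187, 0.587, 0.751, 0.237]
force: [-34.2, -6.1, 28.2]
grip_width: -0.002
```

Run:
```python
from h import *
where();go(tgt(33,0,0),RR)
```

```text
off home x,y,h: [ 1.12 -0.04 32.99] t 20.32
t 20.32 pos [616.   -6.8 167.2] d [-0.9 -0.2 -0.6] r [ 0.0021  0.0026 -0.0008] n 1 row [-0.9 -0.2 -0.6] [ 0.0021  0.0026 -0.0008] F [-34.2  -6.1  28.2] g -0.002  j [-0.34  0.33  1.79  0.62  0.57 -1.03]
```

Contact came at h = 33.0 against the expected 33.2, held solid at 45 N, so the plate is fully home. Backing off.

>>> {"name": "play_rows", "arguments": {
  "plan": [
    [-3, -0.7, 4.5, 0, 0, 0, -1],
    [-8, -2, 12, 0, 0, 0, -1],
    [-12, -3, 18, 0, 0, 0, -1],
    [-12, -3, 18, 0, 0, 0, -1],
    [0, 0, 0, 0, 0, 0, -1]
  ]
}}

```text
time_s: 20.73
eef_pos: [579.1, -15.7, 221.5]
ee_rot: [0.187, 0.587, 0.752, 0.237]
force: [0.7, -0.6, 0.8]
grip_width: 0.0
```

>>> {"name": "play_rows", "arguments": {
  "plan": [
    [0, 0, 0, 0, 0, 0, -1],
    [0, 0, 0, 0, 0, 0, -1]
  ]
}}

```text
time_s: 20.9
eef_pos: [579.3, -15.9, 221.7]
ee_rot: [0.188, 0.587, 0.751, 0.237]
force: [0.3, 0.1, -0.5]
grip_width: 0.001
```

Run:
```python
from h import *
where(); o,B=bed(); c=cap("wrist"); hsv=cv2.cvtColor(c["img"],cv2.COLOR_BGR2HSV)
m=cv2.inRange(hsv,(0,0,110),(180,60,255)); z=np.zeros_like(m); z[60:300,245:395]=m[60:300,245:395]
k=max(cv2.findContours(z,0,1)[0],key=cv2.contourArea)
P=np.array([onbed(c,u,v,10,o,B)[:2] for u,v in k[:,0].astype(float)]); print(cv2.boundingRect(k),cv2.minAreaRect(np.float32(P)))
print(sense()["force"],sense()["dq"].round(3)); print(ctrl.finish_job())
```

```text
off home x,y,h: [ 1.5  -0.11 99.32] t 20.9
(266, 97, 105, 192) ((0.025360107421875, -6.327781677246094), (80.6404037475586, 168.44793701171875), 0.39631596207618713)
[-0.30110996 -0.45264627 -1.54320889] [ 0.002  0.011  0.002 -0.002  0.002 -0.   ]
the job is handed in; nothing more can be done
None
```

I lifted the worn plate square off the pins and lowered it, still gripped, into the red tray, where it was flat, grip up and clear of the walls. I then pushed the new plate onto both pins, let it go and handed the job in at about 21 s of the 59 s.

**Last checks that passed:**
- **Seating:** resting the shut fingers on the grip top made contact at 33.0 mm, where 33.2 mm was expected. It held solid at about 45 N, so the plate is fully home.
- **Alignment:** after release, the new plate measured 0.0 mm off in x, 2.0 mm off in y and 0.4° in angle, in the bed frame I had estimated myself (good to a millimetre or two).
- **Everything else:** in the last scene and side pictures, taken before the seating check, nothing else looked moved. At hand-in the arm was standing still with the wrist force near zero.

**Checks that disagreed or came close:**
- **Force peak:** the push onto the pins read 105 N at the wrist, against the 120 N limit, before I relaxed it.
- **Outline fit:** the final outline came out 168 mm long with its centre 6.3 mm off in y. I think a bright pixel area next to the plate got into the mask, because the earlier fit gave 159.9 mm. I did not take another picture to confirm this before handing in.

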